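Change over charged and flat battery packs

ROBOT

A 6-joint arm with a two-finger parallel gripper is mounted at the origin on a cart in front of the work surface, level with it; the furniture and walls round the work are solid. World frame = base frame: x ahead of the robot, y to its left, z up, the work surface at z = 0. Lengths are in m, angles in rad, forces in N, time in s.
With the tool pointing down it reaches from about 0.325 to 0.9 m from the base axis. Payload 3.5 kg.
Tool frame: the origin (TCP) lies at the very end of the fingers, on their centre line; the grasp point (between the pads) lies 19 mm behind it; z points along the fingers, y is the line along which they close (so a half turn about z gives the same grasp; the last joint's range is limited). The gripper opens to 85 mm and grips with 20 to 120 N. Pads are 22 mm wide; open, the fingers measure 114 mm over their backs; the gripper's body (76 mm by 85 mm) begins 54 mm behind the grasp point. The pads swing forward as they close: fully open they stand 13 mm farther back than shut.
Start: joints at [1.124, 0.276, -0.026, 1.268, 0, 1.467], TCP at [0.211, 0.588, 0.231] pointing down, gripper open.
Joint ranges: [-3.12, 3.12], [-0.85, 1.88], [-1.08, 1.24], [-1.95, 2.15], [-1.57, 1.53], [-3.14, 3.14]. Speed limits (rad/s): [2.57, 2.57, 3.14, 3.14, 3.14, 3.14].

INTERFACE

Orientations are given as a unit quaternion [x, y, z, w].
In Python, from bench import manip gives the robot as it stands. Calls block until the motion is done:
- manip.movep(position, orientation): joint-space move of the TCP to a pose.
- manip.move_l(position, rotation=None, max_speed=0.15, threshold=None): straight line of the TCP; rotation=None keeps the orientation; max_speed is the mean speed in m/s. With threshold (N) it stops when the force on the tool has changed by that much, and returns True; else False.
- manip.move_joints(angles): joint-space move.
- manip.command_gripper(opening, grip_force=None): finger opening in m; grip_force is the grip in N (None keeps the last); returns when the fingers have stopped.
- manip.sleep(seconds).
- manip.inverse_kinematics(position, orientation): joint angles nearest the present ones, or None.
- manip.observe(): the state.
- manip.read_camera(name): name is "side" or "top"; returns (picture, depth): 480x640x3 uint8, red, green, blue; 480x640 float32, m along the optical axis (not along the pixel's ray), 0 where there is no reading.
- manip.camera_info(name): a dict with "fx", "fy", "cx", "cy" (pixels), "T" (4x4, takes a point from camera to world coordinates). Camera axes: x right, y down, z forward; pixel columns grow to the right and rows downward; lengths in m; the calibration is good to about 2 mm. A picture is of the moment at which its call begins. camera_info takes no time and is no camera call.
A pose or a line that the arm cannot do raises manip.IKError and nothing moves.
- manip.finish_job(): hands the job in; it is judged then, once.
The state is a dict: "t": time; "joint_positions": joint angles; "qd": joint speeds; "joint_torque": joint torques, N m; "eef_pos": TCP position; "tcp_rot": TCP orientation; "contact_force": force on the tool from outside, world axes, zero at the start; "torque": the same for the moment, N m; "grip_width": finger opening in m; "grasp_force": force on a finger pad.
Only numpy, scipy, OpenCV 4.12 (cv2) and the standard library are available. Lean on these libraries where they do the work, as an engineer would, in place of code of your own. Each camera call takes 0.05 s, during which the arm holds its last target. There are 200 camera calls.

TASK

The two battery packs with green lights have finished charging, while the two with red lights went back into the blue docks flat. Change them over: each flat pack into the charger of its size, each charged pack into the dock of its size, all upright and fully home; the rubber mat is clear if you need to stand a pack somewhere meanwhile. Do not knock over the spray can.

Things in the scene. Friction and masses are not known exactly. Their poses are not given: they have to be found in the camera images.
- large_full_centre (a point): large cordless-tool battery pack, charged: upright black block 50 x 74 mm in plan and 64 mm high, 0.34 kg, with a green light strip along the middle of its flat top (top 11 mm and lowest 9 mm are 3 to 4 mm narrower a side); the point is its centre, 32 mm above its underside; x runs across its narrow 50 mm side (grip across this), y along its 74 mm side, z up. Alike after a half turn. Starts in the large charger.
- large_flat_centre (a point): large cordless-tool battery pack, flat: upright black block 50 x 74 mm in plan and 64 mm high, 0.34 kg, with a red light strip along the middle of its flat top (top 11 mm and lowest 9 mm are 3 to 4 mm narrower a side); the point is its centre, 32 mm above its underside; x runs across its narrow 50 mm side (grip across this), y along its 74 mm side, z up. Alike after a half turn. Starts in the large dock.
- small_full_centre (a point): small cordless-tool battery pack, charged: upright black block 36 x 52 mm in plan and 64 mm high, 0.18 kg, with a green light strip along the middle of its flat top (top 11 mm and lowest 9 mm are 3 to 4 mm narrower a side); the point is its centre, 32 mm above its underside; x runs across its narrow 36 mm side (grip across this), y along its 52 mm side, z up. Alike after a half turn. Starts in the small charger.
- small_flat_centre (a point): small cordless-tool battery pack, flat: upright black block 36 x 52 mm in plan and 64 mm high, 0.18 kg, with a red light strip along the middle of its flat top (top 11 mm and lowest 9 mm are 3 to 4 mm narrower a side); the point is its centre, 32 mm above its underside; x runs across its narrow 36 mm side (grip across this), y along its 52 mm side, z up. Alike after a half turn. Starts in the small dock.
- charger_large_bay (a point): charger for the large packs: grey housing 76 x 100 mm with a black vented nose toward its -x side, open at the top, rim 38 mm above the bench; the point is the middle of the bay's floor, 16 mm above the bench; the bay is 58 x 82 mm (x by y) inside, 22 mm deep, with a 5 mm bevelled mouth; x across the bay's narrow side, y along its long side. Fixed to the bench.
- charger_small_bay (a point): charger for the small packs: grey housing 62 x 78 mm with a black vented nose toward its -x side, open at the top, rim 38 mm above the bench; the point is the middle of the bay's floor, 16 mm above the bench; the bay is 44 x 60 mm (x by y) inside, 22 mm deep, with a 5 mm bevelled mouth; x across the bay's narrow side, y along its long side. Fixed to the bench.
- dock_large_floor (a point): storage dock for the large packs: low blue plastic holder 74 x 98 mm with screwed-down ears, open at the top, rim 26 mm above the bench; the point is the middle of its floor, 5 mm above the bench; it is 58 x 82 mm (x by y) inside, 21 mm deep, with a 5 mm bevelled mouth; x across its narrow side, y along its long side. Fixed to the bench.
- dock_small_floor (a point): storage dock for the small packs: low blue plastic holder 60 x 76 mm with screwed-down ears, open at the top, rim 26 mm above the bench; the point is the middle of its floor, 5 mm above the bench; it is 44 x 60 mm (x by y) inside, 21 mm deep, with a 5 mm bevelled mouth; x across its narrow side, y along its long side. Fixed to the bench.
- mat_top (a point): black ribbed rubber mat, 95 x 115 mm (x by y), 3 mm thick, clear at the start: a free spot on which to stand a pack; the point is the middle of its top face. Fixed to the bench.
- spray_can: bystander: white spray can with a blue label and a red cap, 52 mm in diameter and 172 mm high, standing loose behind the row of docks and chargers; the point is the middle of its underside, z up along the can. Left of it the tall fixed hopper fixture (about 0.3 m high) fills the middle of the bench from x = 0.58 m back, between y = -0.13 and 0.20 m.

How it is judged:
At the end, for the whole second after the job is handed in: Each charged pack stands in the dock of its size and each flat pack in the charger of its size, within 10 mm of the middle of its bay, its underside on the floor (within 5 mm), upright within 0.12 rad, released and at rest; the spray can still stands (horizontal distance between large_full_centre and dock_large_floor below 0.01 m and z of large_full_centre in the frame of dock_large_floor between 0.027 and 0.037 m and angle between each of large_full_centre, small_full_centre, large_flat_centre, small_flat_centre's own z axis and vertical below 0.12 rad and linear speed of each of large_full, small_full, large_flat, small_flat below 0.02 m/s and horizontal distance between small_full_centre and dock_small_floor below 0.01 m and z of small_full_centre in the frame of dock_small_floor between 0.027 and 0.037 m and horizontal distance between large_flat_centre and charger_large_bay below 0.01 m and z of large_flat_centre in the frame of charger_large_bay between 0.027 and 0.037 m and horizontal distance between small_flat_centre and charger_small_bay below 0.01 m and z of small_flat_centre in the frame of charger_small_bay between 0.027 and 0.037 m and angle between spray_can's own z axis and vertical below 0.3 rad); the robot touches nothing.
It fails at once if the spray can is knocked over (angle between spray_can's own z axis and vertical above 0.6 rad).
It also fails if it takes over 134 s, if anything falls off the work surface, if the arm or the gripper's body presses on something with over 40 N, if the wrist force passes 120 N, or if a joint passes its speed limit or range.

## Working session

There is one attempt and no reset: what is moved stays moved. The work goes in short steps, each a Python script; the robot and the scene stay as the last script left them, time stands still between calls to the robot, and variables do not carry over. Pictures are saved under pics/ and viewed, at most 14 in all, crops included, and the job is handed in when it is done.

```bash
mkdir -p pics; python3 - <<'E'
from bench import manip
import cv2,numpy as np
for n in("top","side"):
    p,d=manip.read_camera(n); cv2.imwrite(f"pics/{n}0.png",p[:,:,::-1]); np.savez(f"{n}0.npz",p=p,d=d)
    i=manip.camera_info(n); print(n,i["fx"],i["cx"],i["cy"],np.round(i["T"],3).tolist())
o=manip.observe();print(o["t"],o["tcp_rot"],o["eef_pos"])
E
```

```text
top 461.05440489700004 327.74563275488435 231.4848575169035 [[-0.016, -0.993, 0.117, 0.394], [-1.0, 0.014, -0.023, 0.075], [0.022, -0.118, -0.993, 1.065], [0.0, 0.0, 0.0, 1.0]]
side 503.3089532680522 316.72244344653996 244.57437031247727 [[0.985, -0.062, 0.159, 0.351], [-0.171, -0.361, 0.917, -0.879], [0.0, -0.931, -0.366, 0.448], [0.0, 0.0, 0.0, 1.0]]
0.1 [ 1.71032294e-01  9.85264912e-01 -9.66759822e-04 -2.70238369e-04] [0.21037585 0.58779402 0.23025176]
```

View pics/top0.png

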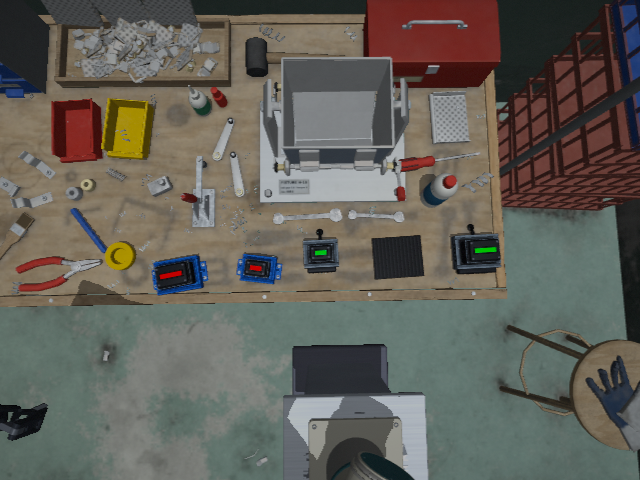

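View pics/side0.png

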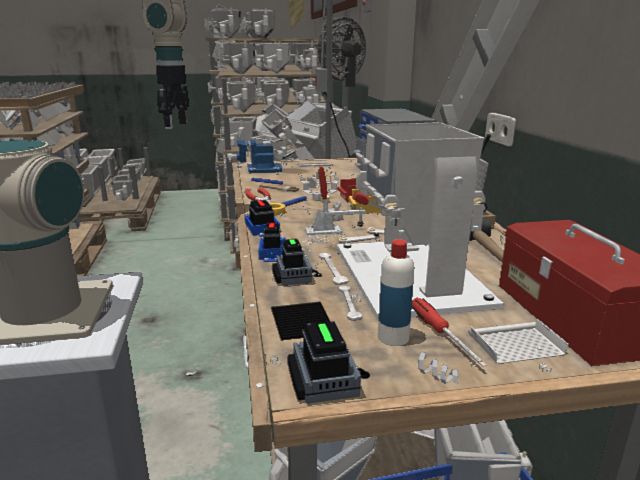

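The top view has the red strips at about (179,273) for the large pack and (256,267) for the small one. The green strips are at (320,253) small and (485,250) large. The mat is at (398,257) and the can's base near (432,200), clear of the row. Next I'll measure the strips by colour and the rims by depth.

```bash
cat > see.py <<'E'
from bench import manip
import cv2,numpy as np
def cast(n,uv,z):
    i=manip.camera_info(n);T=np.array(i["T"]);uv=np.atleast_2d(uv)
    r=np.c_[(uv[:,0]-i["cx"])/i["fx"],(uv[:,1]-i["cy"])/i["fy"],np.ones(len(uv))]@T[:3,:3].T
    return (T[:3,3]+r*((z-T[2,3])/r[:,2])[:,None])[:,:2]
def cloud(n,d):
    i=manip.camera_info(n);T=np.array(i["T"]);v,u=np.mgrid[:480,:640]
    c=np.stack([(u-i["cx"])/i["fx"]*d,(v-i["cy"])/i["fy"]*d,d],-1)
    return c@T[:3,:3].T+T[:3,3]
def rect(xy):
    (x,y),(w,h),a=cv2.minAreaRect((xy*1000).astype(np.float32))
    if w<h: a+=90;w,h=h,w      # a: long axis direction, deg
    a=(a-90+90)%180-90         # x axis (narrow) direction
    return [round(float(k),1) for k in (x,y,w,h,a)]
def strips(n,p):
    h=cv2.cvtColor(p,cv2.COLOR_RGB2HSV);out=[]
    for col,m in(("red",((h[...,0]<6)|(h[...,0]>174))),("green",(h[...,0]>50)&(h[...,0]<70))):
        m=(m&(h[...,1]>200)&(h[...,2]>200)).astype(np.uint8)
        k,l,s,c=cv2.connectedComponentsWithStats(m)
        out+=[(col,c[j],int(s[j,4]),np.argwhere(l==j)[:,::-1]) for j in range(1,k) if s[j,4]>40]
    return out
E
python3 - <<'E'
from see import *
for n in("top","side"):
    f=np.load(n+"0.npz");p,d=f["p"],f["d"];P=cloud(n,d)
    for col,c,a,px in strips(n,p):
        z=.069 if col=="red" else .080
        xy=cast(n,c,z)[0]
        print(n,col,c.round(1),a,(xy*1000).round(1),rect(cast(n,px.astype(float),z)))
        if n=="top":
            near=np.linalg.norm(P[...,:2]-xy,axis=-1)<.08
            rim=.026 if col=="red" else .038
            print("   topz",P[px[:,1],px[:,0],2].mean().round(4))
            for nm,m in(("rim",near&(abs(P[...,2]-rim)<.005)),("packtop",near&(P[...,2]>z-.006))):
                k,l,s,_=cv2.connectedComponentsWithStats(m.astype(np.uint8));j=1+s[1:,4].argmax()
                print("   ",nm,(l==j).sum(),rect(P[l==j][:,:2]))
f=np.load("top0.npz");p,d=f["p"],f["d"];P=cloud("top",d)
m=(p.max(-1)<60)&(abs(P[...,2]-.003)<.008);m[:,:360]=0;m[:,440:]=0;m[:220]=0;m[290:]=0
k,l,s,_=cv2.connectedComponentsWithStats(m.astype(np.uint8));j=1+s[1:,4].argmax();print("mat",rect(P[l==j][:,:2]))
m=(P[...,2]>.15)&(np.hypot(P[...,0]-.55,P[...,1]+.18)<.1);print("can",rect(P[m][:,:2]))
E
```

```text
mat [458.5, -109.2, 114.4, 95.2, 3.4]
can [581.4, -140.3, 132.0, 25.1, 17.5]
```

```bash
sed -i 's/(h\[...,1\]>200)&(h\[...,2\]>200)/(h[...,1]>170)\&(h[...,2]>150)/' see.py
cat > m.py <<'E'
from see import *
print(np.load("top0.npz")["p"][[273,253],[179,320]])
for n in("top","side"):
    f=np.load(n+"0.npz");p,d=f["p"],f["d"];P=cloud(n,d)
    for col,c,a,px in strips(n,p):
        z=.069 if col=="red" else .080
        xy=cast(n,c,z)[0]
        if not(.3<xy[0]<.55 and abs(xy[1])<.6): continue
        print(n,col,c.round(1),a,(xy*1000).round(1),rect(cast(n,px.astype(float),z)))
        if n=="top":
            near=np.linalg.norm(P[...,:2]-xy,axis=-1)<.08
            rim=.026 if col=="red" else .038
            print("   topz",P[px[:,1],px[:,0],2].mean().round(4))
            for nm,m in(("rim",near&(abs(P[...,2]-rim)<.005)),("packtop",near&(P[...,2]>z-.006))):
                k,l,s,_=cv2.connectedComponentsWithStats(m.astype(np.uint8));j=1+s[1:,4].argmax()
                print("   ",nm,(l==j).sum(),rect(P[l==j][:,:2]))
E
python3 m.py
```

```text
[[194   0   0]
 [  0 193  23]]
top red [255.1 267.7] 49 [435.1 209.2] [435.2, 209.4, 22.5, 9.3, -8.0]
   topz 0.07
    rim 336 [435.2, 210.1, 76.1, 59.7, -7.2]
    packtop 278 [435.3, 209.8, 44.2, 29.7, -9.0]
top red [170.  274.5] 92 [423.5 390.5] [423.5, 390.4, 44.0, 8.8, 10.5]
   topz 0.0697
    rim 400 [424.2, 390.1, 98.9, 74.2, 8.9]
    packtop 642 [423.4, 389.7, 67.1, 43.9, 10.6]
top green [484.9 249.6] 92 [ 466.  -286.5] [466.0, -286.5, 44.3, 9.2, 3.0]
   topz 0.0809
    rim 424 [466.7, -284.9, 101.6, 76.2, 1.6]
    packtop 615 [465.3, -285.3, 66.4, 45.2, 3.9]
top green [320.2 252.3] 47 [465.4  69. ] [466.1, 69.4, 21.4, 8.6, -0.8]
   topz 0.0805
    rim 388 [467.1, 68.5, 78.3, 62.2, 2.5]
    packtop 284 [466.1, 69.3, 43.1, 30.2, -0.2]
```

```bash
cat > arm.py <<'E'
from see import *
# x, y, floor z, yaw(deg) from the rim outlines
S={"dL":(.4240,.3901,.005,9.5),"dS":(.4352,.2100,.005,-7.6),"cL":(.4663,-.2855,.016,2.2),"cS":(.4665,.0688,.016,1.5),"mat":(.4585,-.1092,.003,3.4)}
UP=.25; G={"L":.023,"S":.025}
def q(yaw): a=np.radians(yaw+90)/2; return [np.cos(a),np.sin(a),0,0]
def say(t):
    o=manip.observe();print(t,"t%.1f"%o["t"],np.round(o["eef_pos"],4),"w%.4f"%o["grip_width"],"g%.0f"%o["grasp_force"],np.round(o["contact_force"],1))
def pick(s,k,off=(0,0),yaw=None):
    x,y,z,a=S[s];x+=off[0];y+=off[1];a=a if yaw is None else yaw
    manip.move_l([x,y,UP],q(a),max_speed=.35)
    manip.move_l([x,y,z+G[k]+.06],max_speed=.25)
    hit=manip.move_l([x,y,z+G[k]],max_speed=.06,threshold=15)
    manip.command_gripper(.03,60); say(f"grip {s} hit={hit}")
    manip.move_l([x,y,z+G[k]+.06],max_speed=.1)
    manip.move_l([x,y,UP],max_speed=.25); say("up")
def place(s,k,off=(0,0)):
    x,y,z,a=S[s];x+=off[0];y+=off[1]
    manip.move_l([x,y,UP],q(a),max_speed=.3)
    manip.move_l([x,y,z+G[k]+.035],max_speed=.2)
    hit=manip.move_l([x,y,z+G[k]+.001],max_speed=.05,threshold=12); say(f"down {s} hit={hit}")
    manip.command_gripper(.08); 
    manip.move_l([x,y,z+G[k]+.06],max_speed=.12)
    manip.move_l([x,y,UP],max_speed=.3)
def snap(n,f): p,d=manip.read_camera(n);cv2.imwrite(f,p[:,:,::-1]);return p,d
E
python3 - <<'E'
from arm import *
f=np.load("top0.npz");P=cloud("top",f["d"])
for s,(x,y,z,a) in S.items():
    dx=P[...,0]-x;dy=P[...,1]-y;c,n=np.cos(np.radians(a)),np.sin(np.radians(a))
    u,v=c*dx+n*dy,-n*dx+c*dy
    for sg in(1,-1):
        m=(sg*u>.031)&(sg*u<.065)&(abs(v)<.015);print(s,sg,"max height",P[m][:,2].max().round(3))
print("can top",cast("top",[449,182],.172))
manip.command_gripper(.085)
x,y,z,a=S["cL"]
manip.movep([.3,.45,UP],q(0))
pick("cL","L")
E
```

```text
dL 1 max height 0.03
dL -1 max height 0.029
dS 1 max height 0.005
dS -1 max height 0.005
cL 1 max height 0.042
cL -1 max height 0.04
cS 1 max height 0.039
cS -1 max height 0.027
mat 1 max height 0.008
mat -1 max height 0.008
can top [[ 0.59491447 -0.18834139]]
grip cL hit=False t5.9 [ 0.467  -0.286   0.0397] w0.0492 g64 [ 0.6 -0.9  2.2]
up t7.4 [ 0.4654 -0.2848  0.2482] w0.0490 g64 [ 0.2  0.3 -3.6]
```

```bash
python3 - <<'E'
from arm import *
place("mat","L"); pick("dL","L")
assert manip.observe()["grip_width"]>.045
place("cL","L"); snap("top","pics/top1.png")
p,d=snap("side","pics/side1.png")
E
```

```text
down mat hit=True t9.9 [ 0.4574 -0.1087  0.0267] w0.0491 g64 [-0.5  1.2  4.1]
grip dL hit=False t15.6 [0.4247 0.3906 0.0288] w0.0488 g64 [0.8 0.  2.1]
up t17.1 [0.423  0.3894 0.2481] w0.0493 g63 [-0.6  0.3 -3. ]
down cL hit=True t21.2 [ 0.4654 -0.2848  0.0398] w0.0493 g64 [-0.4  0.4  3.5]
```

View pics/side1.png

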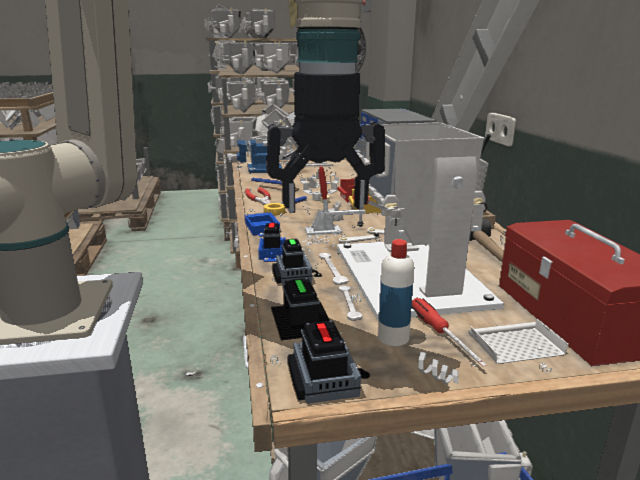

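The large flat pack (red strip at 323,333) is seated in the large charger. The charged one stands on the mat at (300,290), and the large dock at (262,222) is empty. I'll carry on with the rest.

```bash
python3 - <<'E'
from arm import *
w=lambda m: manip.observe()["grip_width"]>m
pick("mat","L"); assert w(.045); place("dL","L")
pick("cS","S"); assert w(.031); place("mat","S")
pick("dS","S"); assert w(.031); place("cS","S")
pick("mat","S"); assert w(.031); place("dS","S")
manip.movep([.3,.45,.3],q(0))
p,d=snap("top","pics/top2.png"); snap("side","pics/side2.png"); np.savez("top0.npz",p=p,d=d)
P=cloud("top",d)
for s,zt in(("dL",.069),("dS",.069),("cL",.08),("cS",.08)):
    x,y,z,a=S[s];m=(np.hypot(P[...,0]-x,P[...,1]-y)<.06)&(P[...,2]>.06)
    print(s,S[s],rect(P[m&(P[...,2]>zt-.008)][:,:2]),"top",np.median(P[m][:,2]).round(4),zt)
say("end")
E
```

```text
grip mat hit=False t26.1 [ 0.459  -0.1094  0.0266] w0.0493 g64 [-0.4  0.6  4.5]
up t27.6 [ 0.4573 -0.1088  0.2481] w0.0492 g63 [-0.4  0.4 -4.7]
down dL hit=True t31.2 [0.4231 0.3894 0.0286] w0.0487 g64 [-0.1 -0.2  4.1]
grip cS hit=False t36.4 [0.4671 0.0689 0.0415] w0.0351 g60 [0.1 0.3 3.7]
up t37.9 [0.4654 0.0688 0.2482] w0.0351 g60 [-0.1  0.3 -2.2]
down mat hit=True t40.4 [ 0.4574 -0.1088  0.0285] w0.0350 g60 [0.1 0.  4.2]
grip dS hit=False t45.8 [0.4358 0.2102 0.0305] w0.0349 g61 [ 0.7 -0.2  2.5]
up t47.3 [0.4341 0.2096 0.2482] w0.0346 g60 [ 0.3  0.5 -2.5]
down cS hit=True t49.6 [0.4654 0.0687 0.0414] w0.0351 g61 [ 0.2 -0.3  4.3]
grip mat hit=False t54.5 [ 0.459  -0.1094  0.0284] w0.0354 g61 [0.4 0.1 3.1]
up t56.1 [ 0.4574 -0.1088  0.2482] w0.0354 g60 [-0.7  0.9 -2.3]
down dS hit=True t59.1 [0.4341 0.2097 0.0305] w0.0351 g61 [-0.4 -0.9  4. ]
dL (0.424, 0.3901, 0.005, 9.5) [422.1, 389.5, 67.7, 44.1, 9.0] top 0.0683 0.069
dS (0.4352, 0.21, 0.005, -7.6) [433.6, 210.4, 43.8, 29.9, -7.2] top 0.0683 0.069
cL (0.4663, -0.2855, 0.016, 2.2) [464.4, -283.9, 66.3, 44.9, 4.7] top 0.0789 0.08
cS (0.4665, 0.0688, 0.016, 1.5) [464.6, 68.9, 43.2, 30.0, 1.4] top 0.0783 0.08
end t62.1 [0.3007 0.4488 0.2992] w0.0800 g0 [ 1.1  0.1 -0.4]
```

View pics/top2.png

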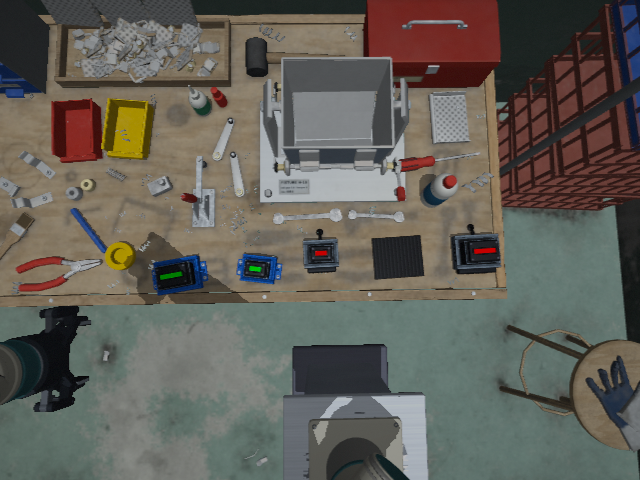

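View pics/side2.png

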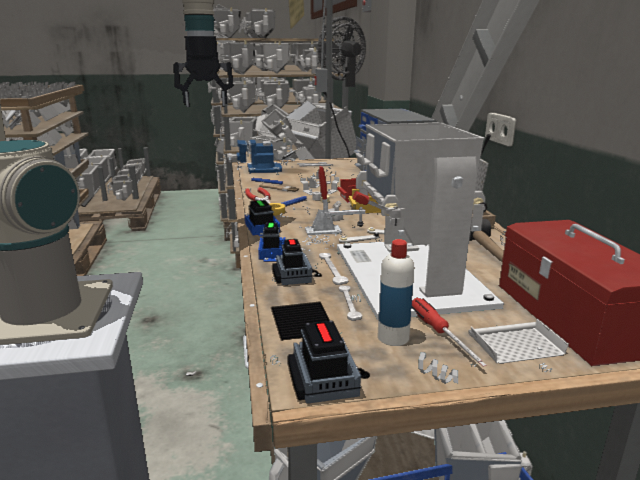

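Both green strips now sit in the blue docks at (174,274) and (255,268). Both red strips are in the chargers at (320,253) and (484,251). All four are within about 2.5 mm of centre and at seated height, the can is standing and the arm is clear.

```bash
python3 -c "
from bench import manip
print(manip.finish_job())"
```

```text
the job is handed in; nothing more can be done
None
```

The job is handed in at about 62 s of the 134 s allowed: both charged packs are in the docks and both flat packs in the chargers of their size, each measured within about 2.5 mm of centre and at seated height, with the spray can still standing; the judge's verdict wasn't returned.

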